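Open the ratchet peg clamp

ROBOT

A 6-joint arm with a two-finger parallel gripper is mounted at the origin on the work surface. World frame = base frame: x ahead of the robot, y to its left, z up, the work surface at z = 0. Lengths are in mm, angles in rad, forces in N, time in s.
With the tool pointing down it reaches from about 400 to 925 mm from the base axis. Payload 12.5 kg.
Tool frame: the origin (TCP) lies at the very end of the fingers, on their centre line; the grasp point (between the pads) lies grip_depth behind it (grip_depth is the distance from the TCP to the grasp point, in mm); z points along the fingers, y is the line along which they close (so a half turn about z gives the same grasp; the last joint's range is limited). The gripper opens to 95 mm and grips with 3 to 60 N. Pads are 20 mm wide; open, the fingers measure 119 mm over their backs; the gripper's body (75 mm by 180 mm) begins 59 mm behind the grasp point.
Start: joints at [1.116, 0.491, 1.559, -0, 1.092, -0.106], TCP at [213.591, 587.389, 214.661] pointing down, gripper open.
Joint ranges: [-3.1, 3.1], [-0.84, 2.19], [0.05, 2.79], [-1.13, 4.28], [0.06, 2.93], [-2.69, 2.69]. Speed limits (rad/s): [2.22, 2.22, 2.79, 3.14, 3.14, 3.14].

INTERFACE

Orientations are given as [roll, pitch, yaw] about the fixed x, y, z axes, in that order (R = Rz(yaw) Ry(pitch) Rx(roll)).
In Python, from cell import state, read_camera, job_done, grip_depth gives the robot as it stands.
- The arm moves only by the tool drive_tool, never from a script. Its argument "targets" is a list of rows, each an object with "jaw": the opening, from 0 (shut) to 1 (fully open); "travel": the shift along the tool's x, y, z in m, a list of three; "twist": the turn about the tool's z in rad. In form: [{"jaw": jaw, "travel": [tx, ty, tz], "twist": twist}, ...]. A call has 1 to 8 rows; each row is the pose to reach, as a shift and turn from the pose commanded when the call began, along the tool's axes at that moment; what a row does not reach only later rows make up. A row lasts 1/12 s, in which the tool goes at most 41.7 mm and 7.16 degrees, less where a joint would pass 70% of its speed; a pose out of reach is approached as far as the arm can. A call with a gripper value outside its range is refused whole. The fingers move at their own pace and stop on an object; the grip force is fixed at half the most. Time passes only in rows, so rows that repeat a pose let the fingers close. It gives the time, the measured TCP pose, the force, the opening and the grip force at its end, in the units of the state.
- state(): the state, without advancing time (a new reading comes with each control period).
- read_camera(name): name is "scene" or "top"; returns a dict with "frame" (480x640x3 uint8, red, green, blue), "fx", "fy", "cx", "cy" (pixels), "k1" (the pictures are not rectified: a ray, as slopes to the right and down, at radius r is drawn at 1 + k1 r^2 times it, then the intrinsics apply), "R" (3x3) and "t" (3): a world point X has camera coordinates R X + t. Camera axes: x right, y down, z forward; pixel columns grow to the right and rows downward; lengths in mm; the calibration is good to about 2 mm. A picture is of the moment at which its call begins. There is no depth.
- job_done(): hands the job in; it is judged then, once.
The state is a dict: "t": time; "joints": joint angles; "qvel": joint speeds; "tau": joint torques, N m; "eef_pos": TCP position; "tcp_rot": TCP orientation; "ft_force": force on the tool from outside, world axes, zero at the start; "moment": the same for the moment, N m; "opening": opening from 0.0 (shut) to 1.0 (fully open); "grip_force": force on a finger pad.
Only numpy, scipy, OpenCV 4.12 (cv2) and the standard library are available. Lean on these libraries where they do the work, as an engineer would, in place of code of your own. Each camera call takes 0.05 s, during which the arm holds its last target. There are 200 camera calls.

TASK

Open the peg clamp so that the whole bundle of pegs will fit: press the red release tab fully down, then push the orange sliding jaw back along its bar, away from the fixed jaw, until it is fully back against its stop, and leave it there. The ratchet must be released before the jaw is pushed; leave the pegs (including the one lying in the clamp), the mallet and the mug where they are.

Things in the scene. Friction and masses are not known exactly. Their poses are not given: they have to be found in the camera images.
- clamp: Ratchet peg clamp screwed to the table (fixed): dark wooden base 120 x 400 mm, 14 mm thick, carrying a toothed steel bar 18 mm wide, bar top 54 mm above the table. Origin: centre of the base's underside, on the table. Its y axis runs along the bar in the direction in which the jaw opens (from the orange fixed jaw, 88 mm tall, at y = -150 mm, towards the dark steel end stop at y = +161 mm, 66 mm tall); z is up.
- jaw (a joint): Position of the orange sliding jaw along the bar, m: 0 = closed, 0.15 = fully back, where it meets its end stop. Grows towards the clamp's +y. While the red tab is up, a pawl meets the bar's teeth (9 mm apart, so up to about 6 mm of play) and the jaw cannot be moved; with the tab down the jaw slides with about 3 N of friction plus 6 N per m/s and stays where it is left.
- release (a joint): Travel of the red release tab, m: 0 = up (ratchet engaged), 0.010 = fully down. The ratchet lets go once the tab is more than about 7 mm down. It moves under about 5 N and stays down once pressed, with no spring.
- tab_top (a point): Centre of the top of the red release tab, a 42 x 42 mm square tab on top of the sliding jaw, riding with it; 82 mm above the table when up, 72 mm when fully down. The jaw's body around it is at most 68 mm above the table.
- push_face (a point): Centre line of the flat upright face of the orange push post on the sliding jaw, 95 mm above the table; the face looks to the clamp's -y, towards the red tab, is 54 mm wide across the bar, and the post is 16 mm thick and stands to 115 mm above the table. It lies 23 mm beyond the tab's centre along the clamp's +y, so a fingertip on the tab that moves along the clamp's +y meets this face. A sloping brace stands behind the post.
- blue_peg_1: Blue aluminium Y-section tent peg, 180 mm long, 18 mm wide, 16 mm high, lying loose across the clamp's bed beside the fixed jaw, its underside 54 mm above the table. Origin at the middle of its underside, x along the peg. Not part of the job.
- blue_peg_2: Blue Y-section peg like the first, lying loose on the table. Origin at the middle of its underside, x along the peg. Not part of the job.
- blue_peg_3: Blue Y-section peg like the first, lying loose on the table. Origin at the middle of its underside, x along the peg. Not part of the job.
- blue_peg_4: Blue Y-section peg like the first, lying loose on the table. Origin at the middle of its underside, x along the peg. Not part of the job.
- clear_peg_1: Clear plastic T-head peg, 170 mm long, 12 mm wide (head 36 mm), 10 mm high, lying loose on the table. Origin at the middle of its underside, x along the peg. Not part of the job.
- clear_peg_2: Clear plastic T-head peg, 170 mm long, 12 mm wide (head 36 mm), 10 mm high, lying loose on the table. Origin at the middle of its underside, x along the peg. Not part of the job.
- mallet: Steel peg mallet with a black rubber grip, about 280 mm long, head 86 mm wide and 36 mm high, lying on the table beyond the clamp. Origin on the table below the shaft, x along the shaft to the head. Not part of the job.
- mug: Blue ceramic mug, 80 mm across, 90 mm tall, standing on the table. Origin at the centre of its underside. Not part of the job.

How it is judged (in metres and radians):
On the way, in this order (a step that is already met when the one before it is completed fails the run):
1. the red release tab is pressed down (at least 7.5 mm of its 10 mm) while the jaw is still where it was locked (value of joint release above 0.0075 m and value of joint jaw below 0.095 m), for 0.1 s.
2. the sliding jaw is pushed back to its stop (value of joint jaw above 0.144 m), for 0.2 s.
At the end, for the whole second after the job is handed in: The sliding jaw is fully back, within 6 mm of its stop, and at rest; the pegs, mallet and mug are within 20 mm of where they started (value of joint jaw above 0.144 m and velocity of joint jaw between -0.01 and 0.01 m/s and not (distance of blue_peg_1 from where it was at the start of the episode above 0.02 m) and not (distance of blue_peg_2 from where it was at the start of the episode above 0.02 m) and not (distance of blue_peg_3 from where it was at the start of the episode above 0.02 m) and not (distance of blue_peg_4 from where it was at the start of the episode above 0.02 m) and not (distance of clear_peg_1 from where it was at the start of the episode above 0.02 m) and not (distance of clear_peg_2 from where it was at the start of the episode above 0.02 m) and not (distance of mallet from where it was at the start of the episode above 0.02 m) and not (distance of mug from where it was at the start of the episode above 0.02 m)); the robot touches nothing.
It fails at once if the jaw is forced back past the teeth with the release tab up (value of joint jaw above 0.095 m and value of joint release below 0.003 m).
It fails at once if a peg, the mallet or the mug is lifted, carried or knocked more than 20 mm from its place (distance of any of blue_peg_1, blue_peg_2, blue_peg_3, blue_peg_4, clear_peg_1, clear_peg_2, mallet, mug from where it was at the start of the episode above 0.02 m).
It also fails if it takes over 32 s, if anything falls off the work surface, if the arm or the gripper's body presses on something with over 40 N, if the wrist force passes 120 N, or if a joint passes its speed limit or range.

## Working session

There is one attempt and no reset: what is moved stays moved. The work goes in short steps, Python scripts to look and compute and a tool call to move; the robot and the scene stay as the last step left them, time stands still between calls to the robot, and variables do not carry over. Pictures are saved under pics/ and viewed, at most 10 in all, crops included, and the job is handed in when it is done.

Besides the shell and the picture viewer there is one more tool, called after "Call:" as name(argument=value, ...), one argument or row to a line, values as JSON. drive_tool: Moves the arm, as the interface text tells. Its arguments: {"type":"object","properties":{"targets":{"type":"array"}},"required":["targets"]}

```bash
mkdir -p pics
python3 - <<'E'
from cell import state, read_camera, grip_depth
import cv2,pickle
d={}
for n in("top","scene"):
    c=read_camera(n); d[n]=c
    cv2.imwrite(f"pics/{n}0.png",c["frame"][:,:,::-1])
    print(n,{k:v for k,v in c.items() if k!="frame"})
pickle.dump(d,open("c0.pkl","wb"))
print(grip_depth,state())
E
```

```text
top {'fx': 463.3473431437638, 'fy': 463.3473431437638, 'cx': 326.8460005895166, 'cy': 243.48011217528594, 'k1': -0.02901507928236657, 'R': array([[-5.50068410e-04, -9.99777801e-01,  2.10724210e-02],
       [-9.89469679e-01, -2.50585213e-03, -1.44718604e-01],
       [ 1.44739252e-01, -2.09301268e-02, -9.89248441e-01]]), 't': array([ -51.0799072 ,  587.98539965, 1157.72534898])}
scene {'fx': 568.2348142265528, 'fy': 568.2348142265528, 'cx': 318.01954035366805, 'cy': 231.91173184217237, 'k1': -0.16836886270788912, 'R': array([[ 0.66149654,  0.74983091, -0.01326397],
       [ 0.61683786, -0.55405989, -0.55904266],
       [-0.4265365 ,  0.36162306, -0.8290328 ]]), 't': array([-373.05311392, -336.3119936 , 1742.79363824])}
18.8 {'t': 0.1, 'joints': array([ 1.11640221e+00,  4.91473841e-01,  1.55939363e+00, -3.81325191e-05,
        1.09171721e+00, -1.05561539e-01]), 'qvel': array([ 6.97860241e-04, -1.44718327e-03, -3.36802050e-03, -1.92466753e-04,
       -5.36242464e-05,  1.29702861e-04]), 'tau': array([ 2.15471031e-03, -6.13623548e+01, -2.58603573e+01,  6.93471171e-02,
        4.70117619e-02, -7.41559347e-05]), 'eef_pos': array([213.49172384, 587.16870054, 214.1342296 ]), 'tcp_rot': array([-3.14060258e+00, -7.08920891e-05,  2.79277764e+00]), 'ft_force': array([-0.16718558, -0.14440604, -0.51472245]), 'moment': array([-0.00045436,  0.01881253, -0.01804743]), 'grip_force': 0.0, 'opening': 1.0022542564987393}
```

View pics/top0.png

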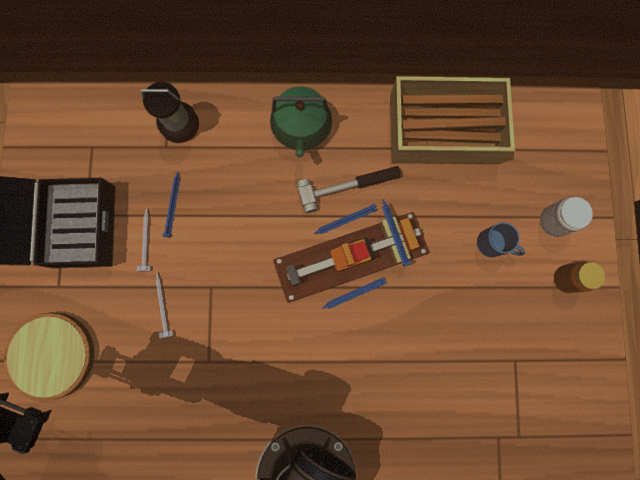

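View pics/scene0.png

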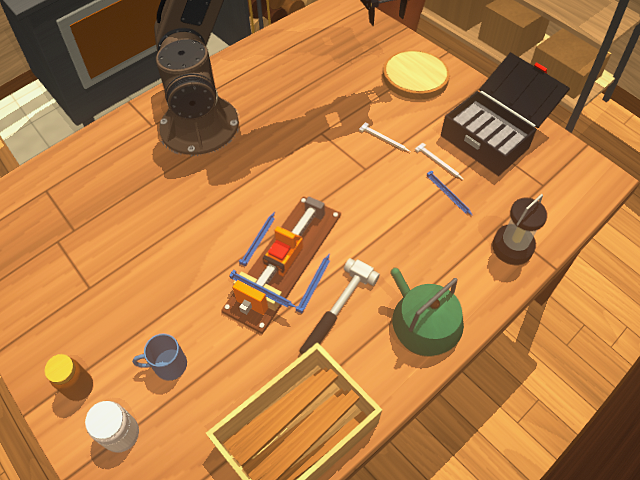

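The top view shows the clamp, with the fixed jaw near (405,238), the red tab near (357,251) and the end stop near (292,273). It opens to image left. The scene view shows the tab near (280,250). I'll enlarge both for exact pixels.

Run:
```python
import cv2,pickle,numpy as np
d=pickle.load(open("c0.pkl","rb"))
a=d["top"]["frame"][205:305,265:435,::-1]; b=d["scene"]["frame"][190:335,215:345,::-1]
a=cv2.resize(a,None,fx=4.5,fy=4.5,interpolation=cv2.INTER_CUBIC)
b=cv2.resize(b,None,fx=4,fy=4,interpolation=cv2.INTER_CUBIC)
cv2.imwrite("pics/topc.png",a);cv2.imwrite("pics/scenec.png",b)
```

```text
(no output)
```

View pics/topc.png

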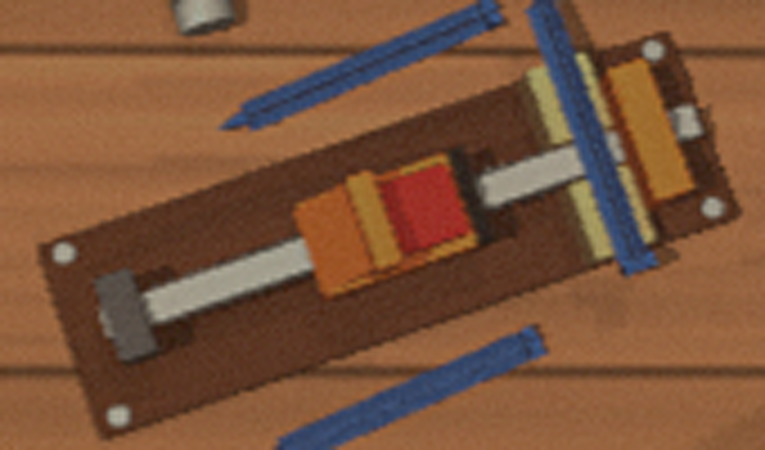

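View pics/scenec.png

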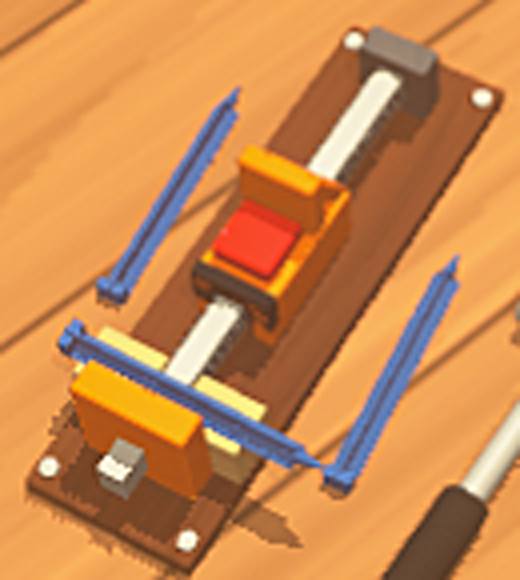

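Top crop: the tab's corners are at about (383,178), (455,163), (472,238) and (402,254). The base screws are at (64,253), (653,50), (712,208) and (118,416), and the post top runs from (348,176) to (397,264). Scene crop: the tab's corners are at about (243,203), (300,237), (270,277) and (214,245). The screws are at (353,40), (482,97), (187,540) and (48,467).

```bash
cat > h.py <<'E'
import cv2,pickle,numpy as np
d=pickle.load(open("c0.pkl","rb"))
def K(c): return np.array([[c["fx"],0,c["cx"]],[0,c["fy"],c["cy"]],[0,0,1]])
def und(c,p): return cv2.undistortPoints(np.array(p,float).reshape(-1,1,2),K(c),np.array([c["k1"],0,0,0.]))[:,0]
def tri(pt,ps):
    P=[np.c_[d[n]["R"],d[n]["t"]] for n in("top","scene")]
    X=cv2.triangulatePoints(P[0],P[1],und(d["top"],pt).T,und(d["scene"],ps).T)
    return (X[:3]/X[3]).T
def plane(n,p,z):
    c=d[n];r=np.c_[und(c,p),np.ones(len(p))]@c["R"];o=-c["R"].T@c["t"]
    return o+r*((z-o[2])/r[:,2])[:,None]
T=lambda a:np.array(a)/4.5+[265,205]-0.39
S=lambda a:np.array(a)/4+[215,190]-0.37
E
python3 - <<'E'
from h import *
np.set_printoptions(precision=1,suppress=True)
# tab: corners right-far.. top order: (post-side far x),(fixed-side far x),(fixed-side near x),(post-side near)
tt=[(383,178),(455,163),(472,238),(402,254)]
ss=[(300,237),(270,277),(214,245),(243,203)]
X=tri(T(tt),S(ss));print("tab",X,X.mean(0))
print(plane("top",T(tt),82).mean(0),plane("scene",S(ss),82).mean(0))
# screws: end-stop far, fixed far, fixed near, end near
ts=[(64,253),(653,50),(712,208),(118,416)];s2=[(482,97),(187,540),(48,467),(353,40)]
Y=tri(T(ts),S(s2));print("screws",Y,Y.mean(0))
v=(Y[0]+Y[3]-Y[1]-Y[2])[:2];v/=np.linalg.norm(v);print("yaxis",v,np.arctan2(v[1],v[0]))
for X_ in (X.mean(0),plane("scene",S(ss),82).mean(0)): print("tab along/across",(X_-Y.mean(0))[:2]@v,(X_-Y.mean(0))[:2]@[v[1],-v[0]])
post=plane("top",T([(348,176),(376,172),(397,264),(371,268)]),115);print("post",post,[(p-Y.mean(0))[:2]@v for p in post])
for n,a in(("mug",[(500,240)]),("mallet",[(308,195),(400,172)])):print(n,plane("top",a,40))
E
```

```text
tab [[ 582.1 -107.7   72.9]
 [ 592.3 -144.7   77.7]
 [ 550.1 -154.3   74.5]
 [ 539.2 -118.1   72.8]] [ 565.9 -131.2   74.5]
[ 563.9 -132.1   82. ] [ 571.  -132.3   82. ]
screws [[ 546.3   76.2   12.2]
 [ 669.2 -274.    12.4]
 [ 573.9 -307.2   10.7]
 [ 451.2   43.6   11.2]] [ 560.2 -115.4   11.6]
yaxis [-0.3  0.9] 1.907776491444551
tab along/across -16.83765619830368 0.1746594723526531
tab along/across -19.538856410488282 4.658960661179517
post [[ 577.   -85.8  115. ]
 [ 579.3 -101.   115. ]
 [ 529.2 -112.   115. ]
 [ 527.   -97.9  115. ]] [np.float64(22.33152576881129), np.float64(7.24841638073093), np.float64(13.450524037373153), np.float64(27.419813679391446)]
mug [[ 598.9 -506.8   40. ]]
mallet [[ 717.7   -0.9   40. ]
 [ 782.1 -246.2   40. ]]
```

The tab's centre is near (565,-130), and the clamp's +y direction is at 1.908 rad. The push face lies about 25 mm beyond the tab. I'll close the fingers and approach, turning 0.885 so that tool x points along the clamp's +y.

Call:
drive_tool(
  targets=[
    {"jaw": 0, "travel": [-0.025, -0.024, 0], "twist": 0.11},
    {"jaw": 0, "travel": [-0.05, -0.048, 0], "twist": 0.22},
    {"jaw": 0, "travel": [-0.075, -0.072, 0], "twist": 0.33},
    {"jaw": 0, "travel": [-0.1, -0.096, 0], "twist": 0.44},
    {"jaw": 0, "travel": [-0.125, -0.12, 0], "twist": 0.55},
    {"jaw": 0, "travel": [-0.15, -0.144, 0], "twist": 0.66},
    {"jaw": 0, "travel": [-0.175, -0.168, 0], "twist": 0.77},
    {"jaw": 0, "travel": [-0.2, -0.192, 0], "twist": 0.885},
  ],
)

```text
t: 0.77
eef_pos: [336.2, 337.0, 214.5]
tcp_rot: [-3.141, 0.0, 1.903]
ft_force: [0.5, 0.5, 0.1]
opening: 0.495
grip_force: 0.0
```

Call:
drive_tool(
  targets=[
    {"jaw": 0, "travel": [-0.035, 0.004, 0], "twist": 0},
    {"jaw": 0, "travel": [-0.07, 0.008, 0], "twist": 0},
    {"jaw": 0, "travel": [-0.105, 0.013, 0], "twist": 0},
    {"jaw": 0, "travel": [-0.14, 0.017, 0], "twist": 0},
    {"jaw": 0, "travel": [-0.175, 0.021, 0], "twist": 0},
    {"jaw": 0, "travel": [-0.21, 0.025, 0], "twist": 0},
    {"jaw": 0, "travel": [-0.245, 0.029, 0], "twist": 0},
    {"jaw": 0, "travel": [-0.28, 0.034, 0], "twist": 0},
  ],
)

```text
t: 1.43
eef_pos: [460.8, 83.8, 214.6]
tcp_rot: [-3.141, -0.0, 1.908]
ft_force: [1.3, 0.6, 0.2]
opening: 0.009
grip_force: 0.0
```

Call:
drive_tool(
  targets=[
    {"jaw": 0, "travel": [-0.035, 0.004, 0.01], "twist": 0},
    {"jaw": 0, "travel": [-0.07, 0.008, 0.02], "twist": 0},
    {"jaw": 0, "travel": [-0.105, 0.013, 0.03], "twist": 0},
    {"jaw": 0, "travel": [-0.14, 0.017, 0.04], "twist": 0},
    {"jaw": 0, "travel": [-0.175, 0.021, 0.05], "twist": 0},
    {"jaw": 0, "travel": [-0.21, 0.025, 0.06], "twist": 0},
    {"jaw": 0, "travel": [-0.236, 0.028, 0.07], "twist": 0},
    {"jaw": 0, "travel": [-0.236, 0.028, 0.07], "twist": 0},
  ],
)

```text
t: 2.1
eef_pos: [566.0, -131.7, 142.3]
tcp_rot: [-3.14, -0.001, 1.905]
ft_force: [-0.3, -0.1, 0.2]
opening: 0.007
grip_force: 0.0
```

Run:
```python
from cell import read_camera
import cv2,numpy as np
a=read_camera("top")["frame"][195:305,290:410,::-1]; b=read_camera("scene")["frame"][180:300,220:340,::-1]
f=lambda i:cv2.resize(i,(400,400),interpolation=cv2.INTER_CUBIC)
cv2.imwrite("pics/above.png",np.hstack([f(a),f(b)]))
```

```text
(no output)
```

View pics/above.png

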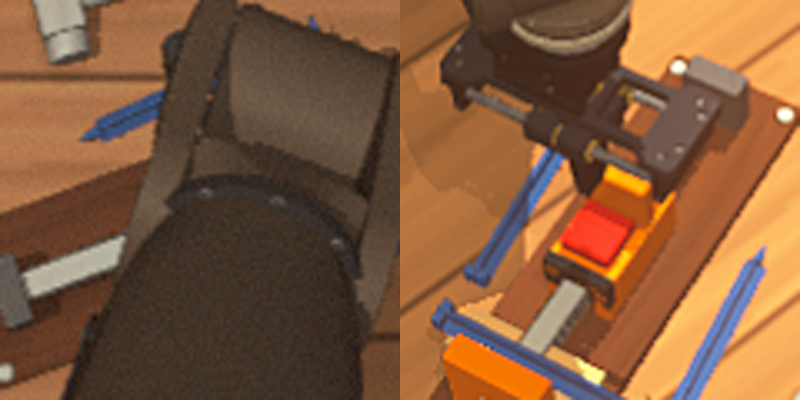

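The top view is blocked by the arm. The scene view shows the closed fingers, with tips near (590,190) in the crop, above and in line with the red tab at (597,237). I'll descend to just above the tab, then press.

Call:
drive_tool(
  targets=[
    {"jaw": 0, "travel": [0, 0, 0.02], "twist": 0},
    {"jaw": 0, "travel": [0, 0, 0.04], "twist": 0},
    {"jaw": 0, "travel": [0, 0, 0.052], "twist": 0},
    {"jaw": 0, "travel": [0, 0, 0.056], "twist": 0},
    {"jaw": 0, "travel": [0, 0, 0.06], "twist": 0},
    {"jaw": 0, "travel": [0, 0, 0.062], "twist": 0},
    {"jaw": 0, "travel": [0, 0, 0.064], "twist": 0},
    {"jaw": 0, "travel": [0, 0, 0.064], "twist": 0},
  ],
)

```text
t: 2.87
eef_pos: [565.3, -127.6, 81.3]
tcp_rot: [3.141, 0.0, 1.908]
ft_force: [-0.9, 0.6, 1.6]
opening: 0.005
grip_force: 0.6
```

Call:
drive_tool(
  targets=[
    {"jaw": 0, "travel": [0, 0, 0.002], "twist": 0},
    {"jaw": 0, "travel": [0, 0, 0.004], "twist": 0},
    {"jaw": 0, "travel": [0, 0, 0.006], "twist": 0},
    {"jaw": 0, "travel": [0, 0, 0.008], "twist": 0},
    {"jaw": 0, "travel": [0, 0, 0.009], "twist": 0},
    {"jaw": 0, "travel": [0, 0, 0.01], "twist": 0},
    {"jaw": 0, "travel": [0, 0, 0.01], "twist": 0},
    {"jaw": 0, "travel": [0, 0, 0.01], "twist": 0},
  ],
)

```text
t: 3.53
eef_pos: [565.6, -128.2, 71.8]
tcp_rot: [3.14, 0.001, 1.908]
ft_force: [-3.2, 1.8, 17.4]
opening: 0.002
grip_force: 8.4
```

The tab is fully down: it hit its bottom with 17 N at z 71.8. I'll lift clear of it and push along +x.

Call:
drive_tool(
  targets=[
    {"jaw": 0, "travel": [0, 0, 0], "twist": 0},
    {"jaw": 0, "travel": [0, 0, -0.008], "twist": 0},
    {"jaw": 0, "travel": [0, 0, -0.014], "twist": 0},
    {"jaw": 0, "travel": [0.006, 0, -0.014], "twist": 0},
    {"jaw": 0, "travel": [0.012, 0, -0.014], "twist": 0},
    {"jaw": 0, "travel": [0.018, 0, -0.014], "twist": 0},
    {"jaw": 0, "travel": [0.024, 0, -0.014], "twist": 0},
    {"jaw": 0, "travel": [0.03, 0, -0.014], "twist": 0},
  ],
)

```text
t: 4.2
eef_pos: [555.0, -99.0, 84.5]
tcp_rot: [3.141, 0.0, 1.908]
ft_force: [1.5, -3.3, 2.3]
opening: 0.001
grip_force: 1.7
```

Call:
drive_tool(
  targets=[
    {"jaw": 0, "travel": [0.005, 0, 0], "twist": 0},
    {"jaw": 0, "travel": [0.01, 0, 0], "twist": 0},
    {"jaw": 0, "travel": [0.015, 0, 0], "twist": 0},
    {"jaw": 0, "travel": [0.02, 0, 0], "twist": 0},
    {"jaw": 0, "travel": [0.025, 0, 0], "twist": 0},
    {"jaw": 0, "travel": [0.03, 0, 0], "twist": 0},
    {"jaw": 0, "travel": [0.035, 0, 0], "twist": 0},
    {"jaw": 0, "travel": [0.035, 0, 0], "twist": 0},
  ],
)

```text
t: 4.87
eef_pos: [543.0, -65.5, 84.5]
tcp_rot: [-3.141, -0.001, 1.908]
ft_force: [-0.0, -0.8, -0.2]
opening: 0.003
grip_force: 0.0
```

Call:
drive_tool(
  targets=[
    {"jaw": 0, "travel": [0.003, 0, 0], "twist": 0},
    {"jaw": 0, "travel": [0.006, 0, 0], "twist": 0},
    {"jaw": 0, "travel": [0.009, 0, 0], "twist": 0},
    {"jaw": 0, "travel": [0.012, 0, 0], "twist": 0},
  ],
)

```text
t: 5.2
eef_pos: [539.3, -55.0, 84.5]
tcp_rot: [-3.141, -0.0, 1.908]
ft_force: [-0.1, -3.8, -0.7]
opening: 0.001
grip_force: 1.6
```

Call:
drive_tool(
  targets=[
    {"jaw": 0, "travel": [0.003, 0, 0], "twist": 0},
    {"jaw": 0, "travel": [0.006, 0, 0], "twist": 0},
    {"jaw": 0, "travel": [0.009, 0, 0], "twist": 0},
    {"jaw": 0, "travel": [0.012, 0, 0], "twist": 0},
  ],
)

```text
t: 5.53
eef_pos: [535.3, -43.6, 84.5]
tcp_rot: [-3.141, -0.0, 1.908]
ft_force: [-0.1, -2.9, -1.6]
opening: 0.002
grip_force: 1.6
```

Call:
drive_tool(
  targets=[
    {"jaw": 0, "travel": [0.003, 0, 0], "twist": 0},
    {"jaw": 0, "travel": [0.006, 0, 0], "twist": 0},
    {"jaw": 0, "travel": [0.008, 0, 0], "twist": 0},
    {"jaw": 0, "travel": [0.01, 0, 0], "twist": 0},
  ],
)

```text
t: 5.87
eef_pos: [532.2, -34.2, 84.6]
tcp_rot: [-3.142, -0.0, 1.908]
ft_force: [0.1, -3.1, -2.3]
opening: 0.005
grip_force: 1.6
```

Run:
```python
from cell import read_camera
import cv2,numpy as np
b=read_camera("scene")["frame"][180:300,220:380,::-1]
cv2.imwrite("pics/push.png",cv2.resize(b,(800,600),interpolation=cv2.INTER_CUBIC))
```

```text
(no output)
```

View pics/push.png

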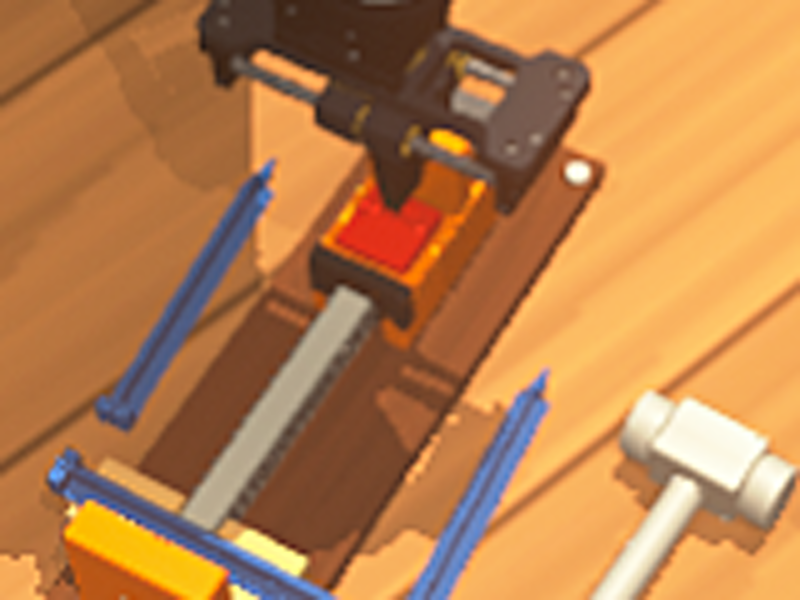

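The jaw has slid back with the tab down (tab at (390,235) in the crop) and the fingers rest against the post. The pegs and mallet look undisturbed. I'll keep pushing to the stop.

Call:
drive_tool(
  targets=[
    {"jaw": 0, "travel": [0.002, 0, 0], "twist": 0},
    {"jaw": 0, "travel": [0.004, 0, 0], "twist": 0},
    {"jaw": 0, "travel": [0.006, 0, 0], "twist": 0},
    {"jaw": 0, "travel": [0.008, 0, 0], "twist": 0},
  ],
)

```text
t: 6.25
eef_pos: [529.7, -26.7, 84.7]
tcp_rot: [3.141, 0.0, 1.908]
ft_force: [0.3, -2.7, -2.1]
opening: 0.007
grip_force: 1.6
```

Call:
drive_tool(
  targets=[
    {"jaw": 0, "travel": [0.002, 0, 0], "twist": 0},
    {"jaw": 0, "travel": [0.004, 0, 0], "twist": 0},
    {"jaw": 0, "travel": [0.006, 0, 0], "twist": 0},
    {"jaw": 0, "travel": [0.008, 0, 0], "twist": 0},
  ],
)

```text
t: 6.58
eef_pos: [529.1, -24.3, 84.9]
tcp_rot: [3.14, 0.009, 1.911]
ft_force: [5.3, -63.7, -11.3]
opening: 0.007
grip_force: 31.1
```

The jaw is at its stop: force jumped to 64 N and motion ceased. I'll ease off, hold briefly, then back away and up.

Call:
drive_tool(
  targets=[
    {"jaw": 0, "travel": [-0.004, 0, 0], "twist": 0},
    {"jaw": 0, "travel": [-0.005, 0, 0], "twist": 0},
    {"jaw": 0, "travel": [-0.005, 0, 0], "twist": 0},
    {"jaw": 0, "travel": [-0.01, 0, -0.001], "twist": 0},
    {"jaw": 0, "travel": [-0.016, 0, -0.004], "twist": 0},
    {"jaw": 0, "travel": [-0.016, 0, -0.02], "twist": 0},
    {"jaw": 0, "travel": [-0.016, 0, -0.05], "twist": 0},
    {"jaw": 0, "travel": [-0.016, 0, -0.08], "twist": 0},
  ],
)

```text
t: 7.25
eef_pos: [531.9, -34.2, 165.2]
tcp_rot: [-3.14, -0.002, 1.908]
ft_force: [0.5, 0.1, -0.0]
opening: 0.003
grip_force: 0.0
```

Call:
drive_tool(
  targets=[
    {"jaw": 0, "travel": [0, 0, -0.03], "twist": 0},
    {"jaw": 0, "travel": [0, 0, -0.06], "twist": 0},
    {"jaw": 0, "travel": [0, 0, -0.09], "twist": 0},
    {"jaw": 0, "travel": [0, 0, -0.1], "twist": 0},
    {"jaw": 0, "travel": [0, 0, -0.1], "twist": 0},
    {"jaw": 0, "travel": [0, 0, -0.1], "twist": 0},
  ],
)

```text
t: 7.75
eef_pos: [532.0, -34.3, 264.2]
tcp_rot: [3.141, -0.0, 1.908]
ft_force: [-1.0, 0.5, 0.2]
opening: 0.001
grip_force: 0.0
```

Run:
```python
from cell import read_camera
import cv2,numpy as np
b=read_camera("scene")["frame"][180:345,200:420,::-1]
cv2.imwrite("pics/end.png",cv2.resize(b,(800,600),interpolation=cv2.INTER_CUBIC))
```

```text
(no output)
```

View pics/end.png

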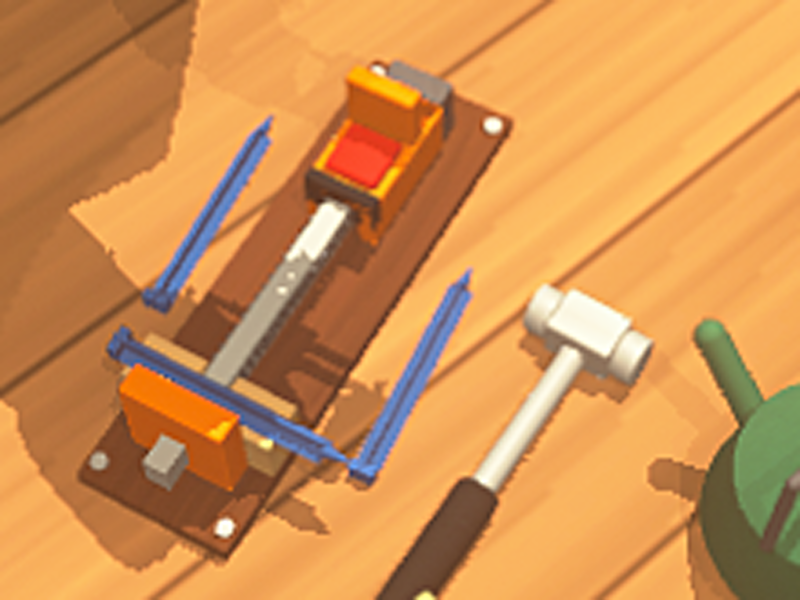

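The jaw (post at (385,100) in the crop) stands against the dark stop at (425,85). The tab is down, the pegs and mallet are unmoved, and the arm is clear.

```bash
python3 -c "
from cell import job_done
print(job_done())"
```

```text
the job is handed in; nothing more can be done
None
```

I pressed the release tab fully down, pushed the jaw back against its stop and left it there, and the last picture shows the nearby pegs and mallet unmoved; the job is handed in, but no verdict came back.

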